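# Set the cutting straightedge against two pins and key its weight

### The job

Set up the straightedge for cutting the white sheet: slide it flat along the green mat, without lifting it, until its graduated long edge touches both red pins at once. Then gently set the hold-down weight on it so that both of its lugs drop fully home in the matching slots (blue marks on the same end), leave the straightedge touching both pins, and do not disturb the other things on the bench.

Things in the scene. Friction and masses are not known exactly. Their poses are not given: they have to be found in the camera images.
- mat: dark green cutting mat with a pale grid and a white sheet let into its surface, 260 (x) x 300 (y) x 8 mm, fixed to the bench. Origin: centre of its underside; its surface is 8 mm above that, on which the pins and the straightedge stand. Its +x side is the one away from the robot.
- pin_left: red upright round pin with a steel foot, 10 mm diameter, 18 mm high, held fast to the mat near the left (+y) side of the white sheet. Origin: centre of its underside, on the mat's surface; z up.
- pin_right: the same kind of red pin, near the right (-y) side of the white sheet. The pins are 135 to 175 mm apart and stand beyond the straightedge as seen from the robot; the line through them may be skew to the mat.
- straightedge: loose grey metal straightedge, 50 (x) x 280 (y) x 12 mm, 0.2 to 0.42 kg, lying flat on the mat between robot and pins. Origin: centre of its underside; y along it, z up. Its +x long edge (25 mm from the origin, white ticks) faces the pins; it touches a pin when the pin's centre is 30 mm from the straightedge's centre line. Two slots go right through it; a blue mark lies just outside the wide one.
- slot_wide (a point): centre of the wide slot's mouth in the straightedge's top, at its y = +35 mm; the slot is 22 mm in x and 26 mm in y. Axes as the straightedge's.
- slot_narrow (a point): centre of the narrow slot's mouth, at the straightedge's y = -35 mm; 22 mm in x and 16 mm in y.
- weight: loose hold-down weight, 0.28 to 0.56 kg: dark steel base 40 (x) x 100 (y) x 16 mm, 7 to 23 mm above the origin, on two lugs 7 mm deep; blue mark at the wide lug's end. Origin: centre between the lugs' undersides; z up. It starts on its lugs on the bench left or right of the mat. Home, its axes are parallel to the straightedge's and its origin lies 5 mm above that one's, each lug with 2 mm play all round.
- lug_wide (a point): centre of the underside of the weight's wide lug, at its y = +35 mm; 18 mm in x, 22 mm in y, the lowest 3 mm narrowed by 1.5 mm on each side.
- lug_narrow (a point): centre of the underside of the weight's narrow lug, at its y = -35 mm; 18 mm in x, 12 mm in y, narrowed likewise.
- grip (a point): centre of the weight's yellow grip bar, 37 mm above the weight's origin; the bar is 18 mm wide in the weight's x, 60 mm long in y, 28 mm high and stands on the steel base.
- timer: white bench timer with three keys, 66 x 66 x 20 mm, loose on the bench on the other side of the mat from the weight. Origin: centre of its underside. Bystander.
- marker: white marker pen with a black cap, 17 x 139 x 17 mm, lying loose left of the mat. Origin: centre of its underside. Bystander.
There are look-alikes about, which are no part of the job. Of the things like the weight, leave any that is turquoise; of the rest the larger one is meant.

How it is judged:
By the outcome, as a careful person would: the job done as asked, in the order asked, and still so for the second after the job is handed in, with the robot touching nothing.
It also fails if it takes over 58 s, if anything falls off the work surface, if the arm or the gripper's body presses on something with over 40 N, if the wrist force passes 120 N, or if a joint passes its speed limit or range.

### The arm

A 6-joint arm with a two-finger parallel gripper is mounted at the origin on a cart in front of the work surface, level with it; the furniture and walls round the work are solid. World frame = base frame: x ahead of the robot, y to its left, z up, the work surface at z = 0. Lengths are in m, angles in rad, forces in N, time in s.
With the tool pointing down it reaches from about 0.425 to 0.95 m from the base axis. Payload 3.5 kg.
Tool frame: the origin (TCP) lies on the centre line of the jaws, within the pads' length; the fingertips stand 17 mm ahead of it and the grasp point (between the pads) lies 2 mm behind it; z points along the fingers, y is the line along which they close (so a half turn about z gives the same grasp; the last joint's range is limited). The gripper opens to 85 mm and grips with 20 to 120 N. Pads are 22 mm wide; open, the fingers measure 114 mm over their backs; the gripper's body (76 mm by 85 mm) begins 54 mm behind the grasp point. The pads swing forward as they close: fully open they stand 13 mm farther back than shut.
Start: joints at [-1.381, 0.286, 1.577, -0, 1.279, -0.15], TCP at [0.225, -0.636, 0.248] pointing down, gripper open.
Joint ranges: [-2.77, 2.77], [-0.9, 2.22], [0.21, 2.48], [-1.53, 4.67], [0.24, 2.81], [-2.84, 2.84]. Speed limits (rad/s): [2.79, 2.79, 3.14, 3.14, 3.14, 3.14].

### API

Orientations are given as a unit quaternion [x, y, z, w].
In Python, from plant import ctrl gives the robot as it stands. The module is installed in compiled form; this text tells all that it offers.
- The arm moves only by the tool drive_tool, never from a script. Its argument "moves" is a list of rows, each a list of 3 entries, a list of its own where there are three numbers: the turn, a rotation vector about the tool's x, y, z in rad, then the shift along the tool's x, y, z in m, then the finger opening in m, from 0 to 0.0854. A call has 1 to 5 rows; each row shifts and turns the commanded pose from where the row before left it, along the tool's axes as they then stand; what a row does not reach is not made up. A row lasts 1/8 s, in which the tool goes at most 62.5 mm and 10.7 degrees, less where a joint would pass 70% of its speed; a pose out of reach is approached as far as the arm can. A call with a gripper value outside its range is refused whole. The fingers move at their own pace and stop on an object; "grip_force" is the grip in N (left out, the last holds). Time passes only in rows, so rows that do not move let the fingers close. It gives the time, the measured TCP pose, the force, the opening and the grip force at its end, in the units of the state.
- ctrl.get_state(): the state, without advancing time (a new reading comes with each control period).
- ctrl.read_camera(name): name is "side" or "top"; returns a dict with "image" (480x640x3 uint8, red, green, blue), "fx", "fy", "cx", "cy" (pixels), "R" (3x3) and "t" (3): a world point X has camera coordinates R X + t. Camera axes: x right, y down, z forward; pixel columns grow to the right and rows downward; lengths in m; the calibration is good to about 2 mm. A picture is of the moment at which its call begins. There is no depth.
- ctrl.sign_off(): hands the job in; it is judged then, once.
The state is a dict: "time": time; "qpos": joint angles; "dq": joint speeds; "joint_efforts": joint torques, N m; "eef_pos": TCP position; "tcp_rot": TCP orientation; "contact_force": force on the tool from outside, world axes, zero at the start; "wrist_torque": the same for the moment, N m; "opening": opening from 0.0 (shut) to 1.0 (fully open); "finger_force": force on a finger pad.
Only numpy, scipy, OpenCV 4.12 (cv2) and the standard library are available. Lean on these libraries where they do the work, as an engineer would, in place of code of your own. Each camera call takes 0.05 s, during which the arm holds its last target. There are 200 camera calls.

## Working session

There is one attempt and no reset: what is moved stays moved. The work goes in short steps, Python scripts to look and compute and a tool call to move; the robot and the scene stay as the last step left them, time stands still between calls to the robot, and variables do not carry over. Pictures are saved under pics/ and viewed, at most 10 in all, crops included, and the job is handed in when it is done.

Besides the shell and the picture viewer there is one more tool, called after "Request:" by a JSON object that holds its "api" and its "payload", one argument or row to a line. drive_tool: Moves the arm, as the interface text tells. Its arguments: {"type":"object","properties":{"moves":{"type":"array","items":{"type":"array"}},"grip_force":{"type":"number"}},"required":["moves"]}

```bash
mkdir -p pics; ls
cat > h.py <<'E'
import numpy as np, cv2
from plant import ctrl
def cam(n,f=None):
    c=ctrl.read_camera(n)
    if f: cv2.imwrite('pics/'+f,cv2.cvtColor(c['image'],cv2.COLOR_RGB2BGR))
    c['R']=np.array(c['R']);c['t']=np.array(c['t']);return c
def px2w(c,u,v,z):
    d=c['R'].T@np.array([(u-c['cx'])/c['fx'],(v-c['cy'])/c['fy'],1]);o=-c['R'].T@c['t']
    return o+d*(z-o[2])/d[2]
def w2px(c,X):
    p=c['R']@np.array(X)+c['t'];return np.array([c['fx']*p[0]/p[2]+c['cx'],c['fy']*p[1]/p[2]+c['cy']])
E
python3 - <<'E'
from h import *
for n in('top','side'):
    c=cam(n,n+'0.png');print(n,c['fx'],c['fy'],c['cx'],c['cy'],-c['R'].T@c['t'],c['R'].round(3).tolist())
s=ctrl.get_state();print(s)
E
```

```text
pics
top 491.6078848009691 491.6078848009691 323.2695267140866 244.29201800250866 [0.46692828 0.12098408 1.14320352] [[-0.017, -1.0, -0.002], [-0.997, 0.017, -0.072], [0.072, 0.001, -0.997]]
side 468.312173540483 468.312173540483 317.9424981357026 234.10996878550804 [0.04448158 1.22864322 0.57572378] [[-0.905, -0.426, 0.019], [-0.181, 0.343, -0.922], [0.386, -0.837, -0.387]]
{'time': 0.1, 'qpos': array([-1.38100567e+00,  2.87089083e-01,  1.57804366e+00, -4.01962954e-05,
        1.27857150e+00, -1.49976703e-01]), 'dq': array([ 0.00082138,  0.00075065, -0.00366666, -0.00058489, -0.00018571,
       -0.00086853]), 'joint_efforts': array([ 6.10283914e-04, -4.07296836e+01, -2.93699080e+01, -1.51623717e-04,
        3.42122286e-03,  3.47793666e-06]), 'eef_pos': array([ 0.22488355, -0.63584587,  0.24707037]), 'tcp_rot': array([ 9.85602908e-01,  1.69073336e-01, -4.02524340e-05, -1.05520182e-03]), 'contact_force': array([ 0.1162109 , -0.29594603, -0.71794788]), 'wrist_torque': array([ 0.00369414, -0.00515734, -0.00385676]), 'finger_force': 0.0, 'opening': 0.9994743989110516}
```

View pics/top0.png

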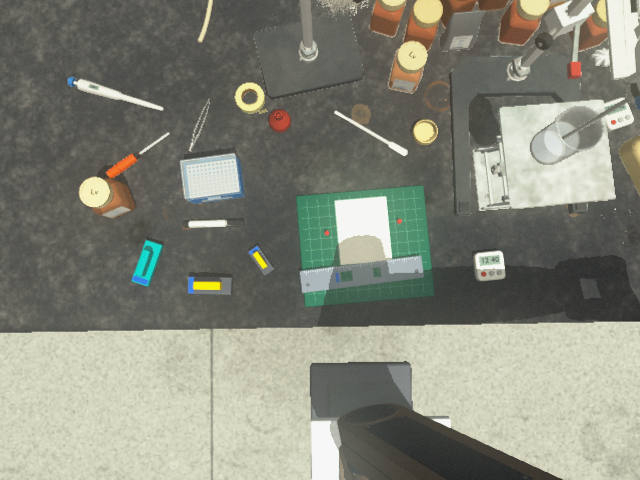

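View pics/side0.png

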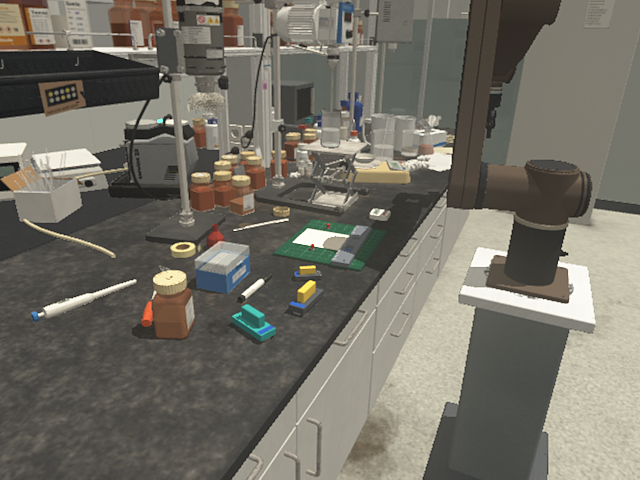

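The top view shows the pins at (327,232) and (399,221), and the straightedge running from (300,281) to (424,267) with its blue mark near (338,278). The larger weight is at (210,285) with its blue end on the left, and the timer is at (490,265). The turquoise item at (147,262) and the small weight at (260,260) are decoys. I'll enlarge this area and segment it.

```bash
cat >> h.py <<'E'
def blob(c,lo,hi,box):
    x0,y0,x1,y1=box
    h=cv2.cvtColor(c['image'],cv2.COLOR_RGB2HSV)[y0:y1,x0:x1]
    m=cv2.inRange(h,np.array(lo),np.array(hi));n,l,s,ce=cv2.connectedComponentsWithStats(m)
    return [(s[i,4],(ce[i]+[x0,y0]).round(2).tolist(),cv2.minAreaRect(np.argwhere(l==i)[:,::-1].astype(np.float32)+np.float32([x0,y0]))) for i in range(1,n) if s[i,4]>5]
E
python3 - <<'E'
from h import *
c=cam('top');s=cam('side')
a=cv2.resize(c['image'][180:310,180:440],None,fx=3,fy=3,interpolation=cv2.INTER_CUBIC)
cv2.imwrite('pics/crop.png',a[:,:,::-1])
b=cv2.resize(s['image'][210:320,270:390],None,fx=5,fy=5,interpolation=cv2.INTER_CUBIC)
cv2.imwrite('pics/crops.png',b[:,:,::-1])
print('red',blob(c,(0,130,80),(8,255,255),(300,190,440,300)))
for k in blob(c,(22,130,100),(34,255,255),(180,240,280,300)):print('yel',k,px2w(c,*k[1],.051))
for k in blob(c,(100,120,50),(125,255,255),(180,240,440,300)):print('blue',k)
for k in blob(s,(22,130,100),(34,255,255),(280,250,340,330)):print('syel',k)
print('sred',blob(s,(0,130,80),(8,255,255),(290,225,350,260)))
E
```

```text
red [(np.int32(14), [399.21, 220.64], ((399.25, 220.75001525878906), (2.8284268379211426, 3.535533905029297), 45.0)), (np.int32(14), [326.71, 232.5], ((326.5, 232.5), (3.0, 3.0), 90.0))]
yel (np.int32(109), [259.71, 259.86], ((259.7307434082031, 259.8461608886719), (18.30510711669922, 5.8243513107299805), 56.30992889404297)) [0.51358389 0.26403451 0.051     ]
yel (np.int32(243), [206.84, 285.17], ((207.0, 285.0), (8.0, 28.0), 90.0)) [0.45948852 0.38160823 0.051     ]
blue (np.int32(38), [253.42, 250.16], ((253.5338134765625, 250.0472869873047), (3.487429141998291, 10.811030387878418), 54.462318420410156))
blue (np.int32(22), [336.95, 277.09], ((337.0, 277.0), (8.0, 2.0), 90.0))
blue (np.int32(75), [190.67, 284.65], ((190.5, 284.5), (15.0, 5.0), 90.0))
syel (np.int32(88), [307.57, 269.58], ((307.0, 269.0), (8.0, 16.0), 90.0))
syel (np.int32(224), [305.96, 290.79], ((305.7500305175781, 290.7500305175781), (12.020814895629883, 24.041629791259766), 45.0))
sred [(np.int32(6), [328.17, 225.83], ((328.25, 225.75), (1.4142134189605713, 2.1213202476501465), 45.0)), (np.int32(11), [312.18, 245.91], ((312.0, 246.0), (4.0, 2.0), 90.0))]
```

View pics/crop.png

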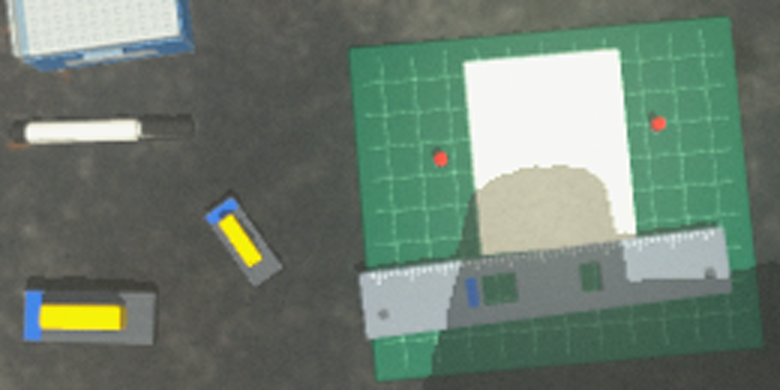

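View pics/crops.png

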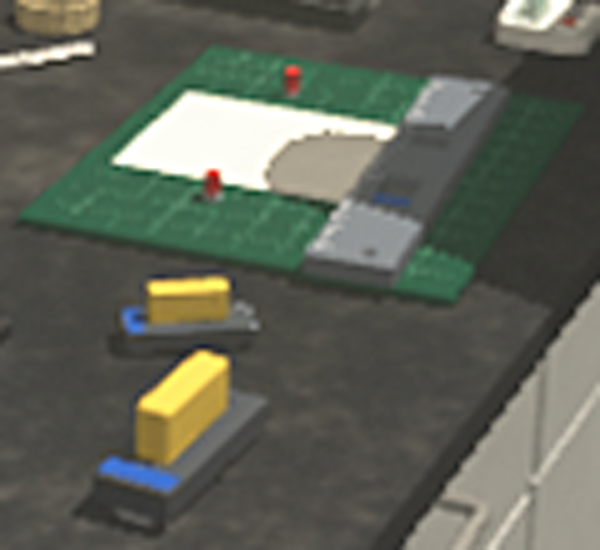

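The crop shows the straightedge corners at (360,275), (728,228), (730,290) and (368,338). The wide slot is on the left by the blue mark at (500,288), the narrow slot is at (591,277), and the weight base spans (24..156, 290..343). The side view confirms this layout.

Run:
```python
from h import *
c=cam('top')
f=lambda x,y,z:px2w(c,(x+.5)/3-.5+180,(y+.5)/3-.5+180,z)
P=[px2w(c,326.7,232.5,.026),px2w(c,399.2,220.65,.026)];print('pins',P,np.linalg.norm(P[0]-P[1]),'ang',np.arctan2(-(P[0]-P[1])[0],(P[0]-P[1])[1]))
C=np.array([f(*p,.020) for p in[(360,275),(728,228),(730,290),(368,338)]]);print(C[:,:2].round(4),C.mean(0))
d=(C[0]+C[3]-C[1]-C[2])/2;print('len',np.linalg.norm(d),'yaw',np.arctan2(-d[0],d[1]),'w',np.linalg.norm(C[0]-C[3]),np.linalg.norm(C[1]-C[2]))
for n,p in dict(ws=(500,288),ns=(591,277)).items():print(n,f(*p,.02))
W=np.array([f(*p,.023) for p in[(26,290),(155,290),(155,342),(24,343)]]);print('W',W[:,:2].round(4),W.mean(0))
k=blob(c,(22,130,100),(34,255,255),(180,260,240,300))[0];print(k,px2w(c,*k[1],.051))
# full-res orientation of base: blue+yellow via PCA
m=cv2.moments(cv2.inRange(cv2.cvtColor(c['image'],cv2.COLOR_RGB2HSV)[270:300,185:240],(22,130,100),(34,255,255)))
print('yel ang px',.5*np.arctan2(2*m['mu11'],m['mu20']-m['mu02']))
# mat corners
M=np.array([f(*p,.008) for p in[(350,48),(730,17),(760,346),(378,380)]]);print('mat',M[:,:2].round(4),M.mean(0))
# side check
s=cam('side')
for n,X in dict(pl=P[0],pr=P[1]).items():print(n,w2px(s,X-[0,0,.006]))
print('grip side',w2px(s,[*px2w(c,*k[1],.051)[:2],.037]))
```

```text
pins [array([0.57451466, 0.1139114 , 0.026     ]), array([ 0.59886965, -0.05224241,  0.026     ])] 0.16792930853756233 ang 0.14554448406651127
[[ 0.4872  0.1771]
 [ 0.5182 -0.1038]
 [ 0.471  -0.1038]
 [ 0.4394  0.1717]] [0.47892631 0.03530387 0.02      ]
len 0.27993306861172207 yaw 0.1121481287342029 w 0.048112969563646364 0.04714898459885343
ws [0.47549365 0.07084106 0.02      ]
ns [0.48266559 0.00150282 0.02      ]
W [[0.4801 0.4304]
 [0.4784 0.3326]
 [0.4391 0.3327]
 [0.4401 0.4318]] [0.45941079 0.38186826 0.023     ]
(np.int32(243), [206.84, 285.17], ((207.0, 285.0), (8.0, 28.0), 90.0)) [0.45948852 0.38160823 0.051     ]
yel ang px 0.023245352391585376
mat [[ 0.6637  0.1831]
 [ 0.683  -0.1129]
 [ 0.4279 -0.1278]
 [ 0.407   0.165 ]] [0.54538468 0.02685509 0.008     ]
pl [312.67059705 246.01273611]
pr [328.39757771 225.70604778]
grip side [307.12100139 291.13642364]
```

Request:
{"api": "drive_tool", "payload": {
  "moves": [
    [[0,0,0.114],[0,0,0],0.0854],
    [[0,0,0.114],[0,0,0],0.0854],
    [[0,0,0],[0.033,-0.039,0],0.0854],
    [[0,0,0],[0.033,-0.039,0],0.0854],
    [[0,0,0],[0.033,-0.039,0],0.0854]
  ]
}}

```text
time: 0.92
eef_pos: [0.3109, -0.5078, 0.2483]
tcp_rot: [0.998, 0.056, 0.0, -0.0]
contact_force: [-0.1, 0.2, 0.9]
opening: 0.996
finger_force: 0.0
```

Request:
{"api": "drive_tool", "payload": {
  "moves": [
    [[0,0,0],[0.033,-0.039,0],0.0854],
    [[0,0,0],[0.033,-0.039,0],0.0854],
    [[0,0,0],[0.033,-0.039,0],0.0854],
    [[0,0,0],[0.033,-0.039,0],0.0854],
    [[0,0,0],[0.033,-0.039,0],0.0854]
  ]
}}

```text
time: 1.55
eef_pos: [0.4533, -0.2954, 0.2485]
tcp_rot: [0.998, 0.056, 0.0, 0.0]
contact_force: [0.4, -0.3, 0.1]
opening: 0.999
finger_force: 0.0
```

Request:
{"api": "drive_tool", "payload": {
  "moves": [
    [[0,0,0],[0.003,-0.047,0],0.0854],
    [[0,0,0],[0.003,-0.047,0],0.0854],
    [[0,0,0],[0.003,-0.047,0],0.0854],
    [[0,0,0],[0.003,-0.047,0],0.0854],
    [[0,0,0],[0.003,-0.047,0.02],0.0854]
  ]
}}

```text
time: 2.17
eef_pos: [0.4421, -0.0606, 0.2301]
tcp_rot: [0.998, 0.056, 0.002, 0.001]
contact_force: [0.3, 0.0, -0.1]
opening: 1.001
finger_force: 0.0
```

Request:
{"api": "drive_tool", "payload": {
  "moves": [
    [[0,0,0],[0.001,-0.047,0],0.0854],
    [[0,0,0],[0.001,-0.047,0],0.0854],
    [[0,0,0],[0,0,0.06],0.0854],
    [[0,0,0],[0,0,0.06],0.0854],
    [[0,0,0],[0,0,0.05],0.0854]
  ]
}}

```text
time: 2.8
eef_pos: [0.4322, 0.0324, 0.0567]
tcp_rot: [0.998, 0.056, 0.0, 0.0]
contact_force: [0.3, -0.8, 0.1]
opening: 0.999
finger_force: 0.0
```

Run:
```python
from h import *
c=cam('side');t=cam('top')
b=cv2.resize(c['image'][150:290,290:430],None,fx=4,fy=4,interpolation=cv2.INTER_CUBIC)
cv2.imwrite('pics/a.png',b[:,:,::-1])
s=ctrl.get_state();print(s['eef_pos'],s['tcp_rot'],s['qpos'],s['contact_force'])
p=s['eef_pos']
for dz in(0,-.004,-.017):
  for dy in(.043,.057):print(dz,dy,(w2px(c,p+[0,dy,dz])-[290,150])*4)
```

```text
[0.42760848 0.03281547 0.05306486] [ 0.99841399  0.05590048 -0.00652781 -0.00142552] [-1.60892843e-01  1.75736507e-02  2.28505055e+00 -3.23557201e-05
  8.52331820e-01  1.29806317e+00] [-0.98694446  0.19163199  0.13410524]
0 0.043 [303.31187221 361.29561976]
0 0.057 [296.46453647 368.41109398]
-0.004 0.043 [302.97692821 366.51102248]
-0.004 0.057 [296.13470576 373.66489386]
-0.017 0.043 [301.89377781 383.37672437]
-0.017 0.057 [295.06813856 390.65400525]
```

View pics/a.png

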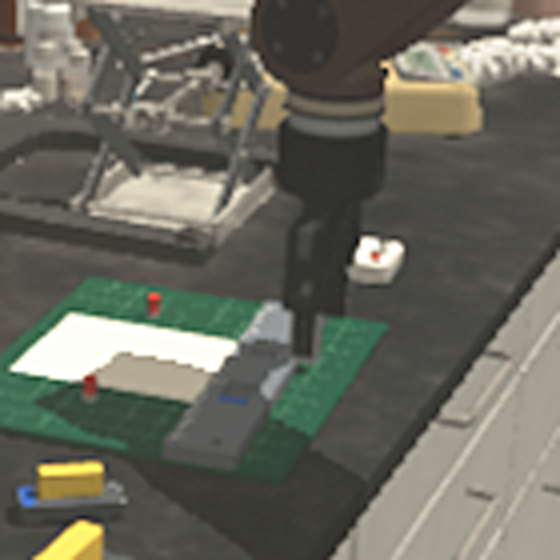

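The crop shows the open fingertips at about (308,362), which is roughly 4 mm below the TCP as expected when open. They are on the robot side of the straightedge. I'll lower in small steps.

Request:
{"api": "drive_tool", "payload": {
  "moves": [
    [[0,0,0],[0.002,0,0.02],0.0854],
    [[0,0,0],[0,0,0.01],0.0854],
    [[0,0,0],[0,0,0.004],0.0854],
    [[0,0,0],[0,0,0.002],0.0854],
    [[0,0,0],[0,0,0],0.0854]
  ]
}}

```text
time: 3.52
eef_pos: [0.4351, 0.0321, 0.0229]
tcp_rot: [0.998, 0.056, 0.001, 0.0]
contact_force: [-0.5, -0.4, 0.8]
opening: 0.999
finger_force: 0.0
```

Request:
{"api": "drive_tool", "payload": {
  "moves": [
    [[0,0,0],[0,0,0.003],0.0854],
    [[0,0,0],[0,0,0.003],0.0854],
    [[0,0,0],[0,0,0.001],0.0854],
    [[0,0,0],[0,0,0],0.0854]
  ]
}}

```text
time: 4.03
eef_pos: [0.4346, 0.0322, 0.0152]
tcp_rot: [0.998, 0.056, -0.0, -0.0]
contact_force: [-0.1, -1.5, 1.0]
opening: 1.001
finger_force: 0.0
```

Request:
{"api": "drive_tool", "payload": {
  "moves": [
    [[0,0,0],[0.006,0,0],0.0854],
    [[0,0,0],[0.004,0,0],0.0854],
    [[0,0,0],[0.007,0,0],0.0854],
    [[0,0,0],[0.008,0,0],0.0854],
    [[0,0,0],[0.008,0,0],0.0854]
  ]
}}

```text
time: 4.65
eef_pos: [0.468, 0.036, 0.015]
tcp_rot: [0.998, 0.056, 0.0, -0.0]
contact_force: [-1.9, -0.4, -0.3]
opening: 0.999
finger_force: 0.9
```

Request:
{"api": "drive_tool", "payload": {
  "moves": [
    [[0,0,-0.011],[0.008,0,0],0.0854],
    [[0,0,-0.011],[0.008,0,0],0.0854],
    [[0,0,-0.011],[0.008,0,0],0.0854],
    [[0,0,0],[0.006,0,0],0.0854],
    [[0,0,0],[0,0,0],0.0854]
  ]
}}

```text
time: 5.28
eef_pos: [0.4986, 0.0396, 0.0158]
tcp_rot: [0.997, 0.072, 0.001, 0.0]
contact_force: [-0.3, -0.3, 0.2]
opening: 0.998
finger_force: 0.0
```

Run:
```python
from h import *
c=cam('top')
b=cv2.resize(c['image'][180:310,290:440],None,fx=5,fy=4.6,interpolation=cv2.INTER_CUBIC)
cv2.imwrite('pics/b.png',b[:,:,::-1])
s=ctrl.get_state();print(s['eef_pos'],s['tcp_rot'],s['contact_force'])
```

```text
[0.49834857 0.03962721 0.01582251] [9.97378847e-01 7.23464833e-02 1.17945361e-03 1.78260401e-04] [-0.37858374  0.08771862 -0.60524612]
```

View pics/b.png

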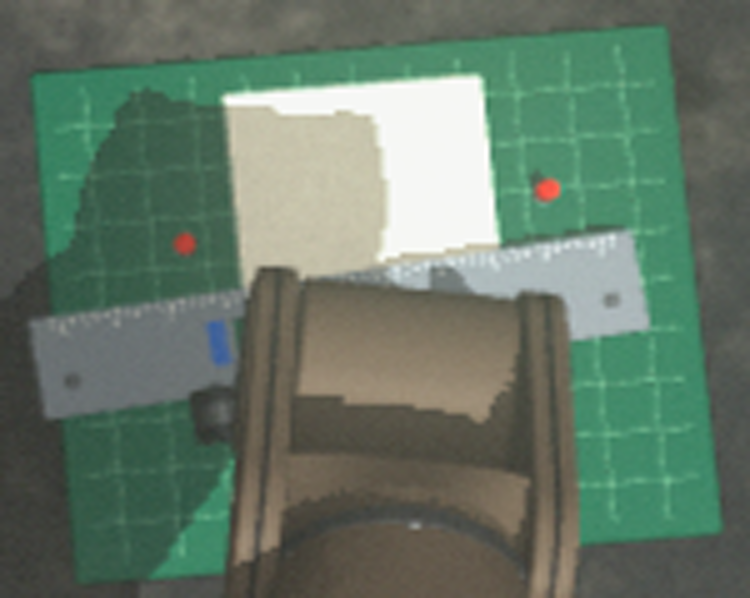

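The straightedge has moved up. Its graduated edge runs from (30,322) to (630,235), and the pins are at (185,243) and (547,189). I'll compute the remaining gaps.

Run:
```python
from h import *
c=cam('top')
f=lambda x,y,z:px2w(c,(x+.5)/5-.5+290,(y+.5)/4.6-.5+180,z)[:2]
a,b=f(30,322,.02),f(630,235,.02);n=(a-b)/np.linalg.norm(a-b);N=np.array([n[1],-n[0]])
print(a,b,np.linalg.norm(a-b),'yaw',np.arctan2(-n[0],n[1]))
for p in((.5745,.1139),(.5989,-.0522)):print('gap',(np.array(p)-a)@N-.005)
```

```text
[0.53698404 0.18574277] [ 0.5757502  -0.09012969] 0.27858289594414626 yaw 0.13960790715911867
gap 0.022153688082280094
gap 0.02320267141005783
```

Request:
{"api": "drive_tool", "payload": {
  "moves": [
    [[0,0,0],[0.008,0,0.001],0.0854],
    [[0,0,0],[0.006,0,0],0.0854],
    [[0,0,0],[0.004,0,0],0.0854],
    [[0,0,0],[0.002,0,0],0.0854],
    [[0,0,0],[0,0,0],0.0854]
  ]
}}

```text
time: 6.0
eef_pos: [0.5174, 0.0426, 0.0142]
tcp_rot: [0.997, 0.072, 0.0, 0.0]
contact_force: [-1.9, 0.4, -0.0]
opening: 1.0
finger_force: 0.5
```

Request:
{"api": "drive_tool", "payload": {
  "moves": [
    [[0,0,0],[0.001,0,0],0.0854],
    [[0,0,0],[0.001,0,0],0.0854]
  ]
}}

```text
time: 6.25
eef_pos: [0.5189, 0.0429, 0.0143]
tcp_rot: [0.997, 0.072, -0.0, -0.0]
contact_force: [-1.6, -1.0, 0.4]
opening: 0.996
finger_force: 1.3
```

Request:
{"api": "drive_tool", "payload": {
  "moves": [
    [[0,0,0],[0.001,0,0],0.0854]
  ]
}}

```text
time: 6.38
eef_pos: [0.5191, 0.043, 0.0142]
tcp_rot: [0.997, 0.072, -0.001, -0.0]
contact_force: [-6.1, -1.2, 4.6]
opening: 1.002
finger_force: 3.4
```

Run:
```python
from h import *
s=ctrl.get_state();print(s['eef_pos'],s['tcp_rot'],s['contact_force'],s['wrist_torque'])
```

```text
[0.51914595 0.04295256 0.01422656] [ 9.97379557e-01  7.23326269e-02 -1.41685838e-03 -5.21503486e-05] [-6.12861524 -1.1553486   4.61769452] [-0.25341588  0.9413001  -0.09837483]
```

Request:
{"api": "drive_tool", "payload": {
  "moves": [
    [[0,0,0],[0.001,0,0],0.0854],
    [[0,0,0],[0,0,0],0.0854]
  ]
}}

```text
time: 6.62
eef_pos: [0.5193, 0.043, 0.0142]
tcp_rot: [0.997, 0.072, -0.003, -0.0]
contact_force: [-8.5, -2.3, 6.5]
opening: 1.001
finger_force: 4.2
```

Run:
```python
from h import *
s=ctrl.get_state();print(s['eef_pos'],s['tcp_rot'],s['contact_force'],s['wrist_torque'])
c=cam('top','c.png')
b=cv2.resize(c['image'][200:280,290:440],None,fx=5,fy=5,interpolation=cv2.INTER_CUBIC)
cv2.imwrite('pics/c.png',b[:,:,::-1])
```

```text
[0.51925732 0.0430078  0.01422113] [ 9.97388167e-01  7.21780961e-02 -2.67518877e-03 -1.02882790e-04] [-8.49998891 -2.31951736  6.45907789] [-0.42847886  1.16312041 -0.20023103]
```

View pics/c.png

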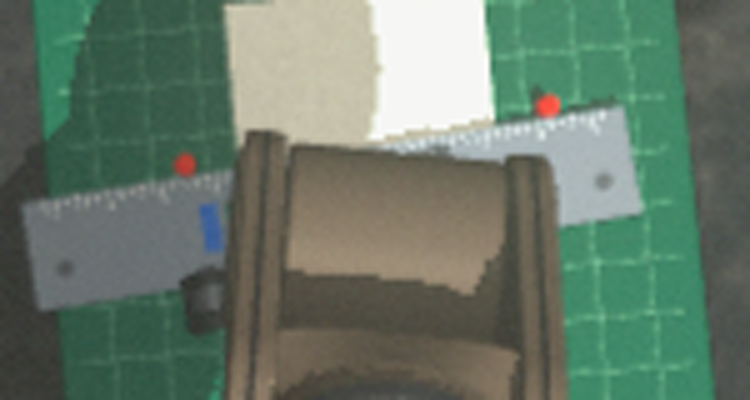

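The graduated edge now lies against both pins at (185,164) and (547,105). The resultant push of 8.5 N acts about midway between them, so both are loaded. I'll back off, rise and go to the weight.

Request:
{"api": "drive_tool", "payload": {
  "moves": [
    [[0,0,0],[-0.005,0,0],0.0854],
    [[0,0,0],[-0.01,0,0],0.0854],
    [[0,0,0],[-0.014,0,0],0.0854],
    [[0,0,0],[0,0,-0.055],0.0854],
    [[0,0,0],[0,0,-0.06],0.0854]
  ]
}}

```text
time: 7.3
eef_pos: [0.4905, 0.039, 0.1293]
tcp_rot: [0.997, 0.072, -0.001, -0.0]
contact_force: [1.0, -0.2, 1.3]
opening: 1.0
finger_force: 0.0
```

Request:
{"api": "drive_tool", "payload": {
  "moves": [
    [[0,0,0],[0.002,-0.049,0],0.07],
    [[0,0,0],[0.002,-0.049,0],0.06],
    [[0,0,0],[0.002,-0.049,0],0.06],
    [[0,0,0],[0.002,-0.049,0],0.06],
    [[0,0,0],[0.002,-0.049,0],0.06]
  ]
}}

```text
time: 7.92
eef_pos: [0.466, 0.284, 0.1293]
tcp_rot: [0.997, 0.072, 0.0, -0.0]
contact_force: [0.7, -0.3, 0.7]
opening: 0.704
finger_force: 0.0
```

Request:
{"api": "drive_tool", "payload": {
  "moves": [
    [[0,0,0],[0.002,-0.049,0],0.06],
    [[0,0,0],[0.002,-0.049,0],0.06],
    [[0,0,-0.175],[0,0,0],0.06],
    [[0,0,-0.175],[0,0,0],0.06],
    [[0,0,-0.175],[0,0,0],0.06]
  ]
}}

```text
time: 8.55
eef_pos: [0.4559, 0.3802, 0.129]
tcp_rot: [0.943, 0.332, -0.0, -0.0]
contact_force: [-0.0, 0.2, -0.6]
opening: 0.702
finger_force: 0.0
```

Request:
{"api": "drive_tool", "payload": {
  "moves": [
    [[0,0,-0.175],[0,0,0],0.06],
    [[0,0,-0.175],[0,0,0],0.06],
    [[0,0,-0.175],[0,0,0],0.06],
    [[0,0,-0.175],[0,0,0],0.06],
    [[0,0,-0.175],[0,0,0],0.06]
  ]
}}

```text
time: 9.18
eef_pos: [0.4561, 0.3799, 0.1291]
tcp_rot: [0.714, 0.7, -0.0, -0.0]
contact_force: [-0.3, 0.6, 0.2]
opening: 0.702
finger_force: 0.0
```

Run:
```python
from h import *
s=ctrl.get_state();print(s['eef_pos'],s['tcp_rot'],s['qpos'],s['contact_force'])
c=cam('top');cv2.imwrite('pics/raw_d.png',c['image'][:,:,::-1])
b=cv2.resize(c['image'][195:295,290:440],None,fx=5,fy=5,interpolation=cv2.INTER_CUBIC)
cv2.imwrite('pics/d.png',b[:,:,::-1])
```

```text
[0.45611585 0.37988189 0.1290849 ] [ 7.14237924e-01  6.99902982e-01 -1.96208137e-05 -5.67452111e-05] [5.23609341e-01 2.34799930e-01 1.87131605e+00 1.16428093e-04
 1.03554294e+00 5.43822970e-01] [-0.2690416   0.63919098  0.20026978]
```

View pics/d.png

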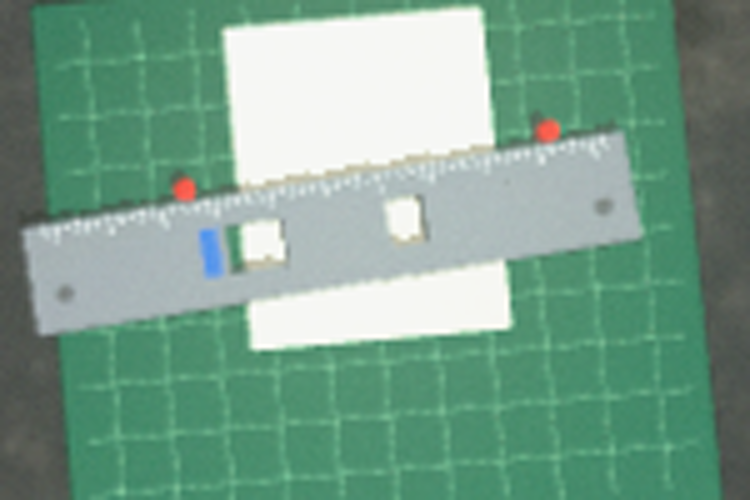

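Both pins touch the edge at (185,189) and (547,131). The corners are about (22,230), (625,132), (641,238) and (38,334). The wide slot is at (258,245) and the narrow one at (405,219). Now I'll grasp the weight.

Run:
```python
from h import *
c=cam('top')
f=lambda x,y,z:px2w(c,(x+.5)/5-.5+290,(y+.5)/5-.5+195,z)[:2]
C=np.array([f(*p,.02) for p in((22,230),(625,132),(641,238),(38,334))])
d=(C[0]+C[3]-C[1]-C[2])/2;y=np.arctan2(-d[0],d[1]);print(C.round(4),C.mean(0),np.linalg.norm(d),'yaw',y)
print('ws',f(258,245,.02),'ns',f(405,219,.02),'mid',(f(258,245,.02)+f(405,219,.02))/2)
t=.1455;n=np.array([np.cos(t),np.sin(t)])
print('along n: pinline-30mm',(np.array([.5867,.0308])@n-.03),'centre',C.mean(0)@n)
for k in blob(c,(100,120,50),(125,255,255),(300,200,440,300)):print('blue',k[1],px2w(c,*k[1],.02))
```

```text
[[ 0.5577  0.1891]
 [ 0.5982 -0.0885]
 [ 0.5492 -0.0944]
 [ 0.5099  0.1824]] [0.55375619 0.04717589] 0.28007582797296404 yaw 0.14277031980986452
ws [0.54898858 0.08110812] ns [0.5597854  0.01349934] mid [0.55438699 0.04730373]
along n: pinline-30mm 0.5549662602240605 centre 0.5547448451063288
blue [331.67, 245.0] [0.54614727 0.10299341 0.02      ]
```

Request:
{"api": "drive_tool", "payload": {
  "moves": [
    [[0,0,0],[0.002,0.003,0.03],0.06],
    [[0,0,0],[0,0,0.03],0.06],
    [[0,0,0],[0,0,0.02],0.06],
    [[0,0,0],[0,0,0.006],0.06],
    [[0,0,0],[0,0,0],0.05]
  ],
  "grip_force": 30
}}

```text
time: 9.9
eef_pos: [0.4599, 0.3824, 0.0435]
tcp_rot: [0.716, 0.698, 0.0, 0.0]
contact_force: [0.3, 1.0, 0.5]
opening: 0.584
finger_force: 0.0
```

Request:
{"api": "drive_tool", "payload": {
  "moves": [
    [[0,0,0],[0,0,0],0.03],
    [[0,0,0],[0,0,0],0.02],
    [[0,0,0],[0,0,0],0.01],
    [[0,0,0],[0,0,0],0.005],
    [[0,0,0],[0,0,0],0.0]
  ]
}}

```text
time: 10.52
eef_pos: [0.4605, 0.3828, 0.0445]
tcp_rot: [0.716, 0.698, 0.001, 0.0]
contact_force: [0.4, 0.1, 5.3]
opening: 0.206
finger_force: 31.1
```

Request:
{"api": "drive_tool", "payload": {
  "moves": [
    [[0,0,0],[0,0,-0.01],0.0],
    [[0,0,0],[0,0,-0.02],0.0],
    [[0,0,0],[0,0,-0.04],0.0],
    [[0,0,0],[0,0,-0.03],0.0],
    [[0,0,0],[0,0,0],0.0]
  ]
}}

```text
time: 11.15
eef_pos: [0.4614, 0.3834, 0.1471]
tcp_rot: [0.716, 0.698, 0.004, 0.001]
contact_force: [-0.5, 1.2, -3.7]
opening: 0.205
finger_force: 30.0
```

Run:
```python
from h import *
s=ctrl.get_state();print(s['eef_pos'],s['tcp_rot'],s['contact_force'],s['wrist_torque'],s['opening'])
```

```text
[0.46143474 0.38338923 0.14708815] [0.71617659 0.69790943 0.00356825 0.00089151] [-0.49502943  1.20370631 -3.69250561] [ 0.01418974 -0.06197969  0.02162876] 0.20461791758561487
```

Request:
{"api": "drive_tool", "payload": {
  "moves": [
    [[0,0,-0.085],[0,0,0],0.0],
    [[0,0,-0.085],[0,0,0],0.0],
    [[0,0,0],[-0.03,0.003,0],0.0],
    [[0,0,0],[-0.04,0.005,0],0.0],
    [[0,0,0],[-0.04,0.005,0],0.0]
  ],
  "grip_force": 40
}}

```text
time: 11.78
eef_pos: [0.487, 0.2739, 0.141]
tcp_rot: [0.654, 0.756, -0.002, -0.001]
contact_force: [1.4, 0.6, -3.8]
opening: 0.202
finger_force: 43.1
```

Request:
{"api": "drive_tool", "payload": {
  "moves": [
    [[0,0,0],[-0.04,0.005,0],0.0],
    [[0,0,0],[-0.04,0.005,0],0.0],
    [[0,0,0],[-0.04,0.005,0],0.0],
    [[0,0,0],[-0.04,0.005,0],0.0],
    [[0,0,0],[-0.04,0.005,0],0.0]
  ]
}}

```text
time: 12.4
eef_pos: [0.5405, 0.0797, 0.1412]
tcp_rot: [0.654, 0.756, -0.001, -0.001]
contact_force: [0.1, -0.2, -4.0]
opening: 0.202
finger_force: 43.1
```

Request:
{"api": "drive_tool", "payload": {
  "moves": [
    [[0,0,0],[-0.025,0.004,0],0.0],
    [[0,0,0],[-0.01,0.001,0.02],0.0],
    [[0,0,0],[0,0,0.03],0.0],
    [[0,0,0],[0,0,0],0.0]
  ]
}}

```text
time: 12.9
eef_pos: [0.5477, 0.0472, 0.0886]
tcp_rot: [0.655, 0.756, -0.003, -0.004]
contact_force: [-1.3, 0.6, -4.7]
opening: 0.198
finger_force: 43.0
```

Run:
```python
from h import *
s=ctrl.get_state();print(s['eef_pos'],s['tcp_rot'],s['contact_force'],s['wrist_torque'],s['opening'])
c=cam('top');d=cam('side')
for k in blob(c,(100,120,50),(125,255,255),(280,200,440,300)):print('blue',k)
for k in blob(d,(100,120,50),(125,255,255),(280,180,400,300)):print('sblue',k)
for k in blob(d,(22,130,80),(34,255,255),(280,180,400,300)):print('syel',k)
b=cv2.resize(d['image'][190:260,290:400],None,fx=7,fy=7,interpolation=cv2.INTER_CUBIC)
a=cv2.resize(c['image'][210:290,300:410],None,fx=7,fy=7,interpolation=cv2.INTER_CUBIC)
cv2.imwrite('pics/e.png',cv2.resize(np.vstack([a,b])[:,:,::-1],(436,595)))
```

```text
[0.54773053 0.04719615 0.08861524] [ 0.65456906  0.7559827  -0.00313456 -0.00443639] [-1.27919138  0.62420356 -4.74907481] [0.09018905 0.06273853 0.0147069 ] 0.19840920369099155
blue (np.int32(24), [331.5, 245.0], ((331.5, 245.0), (8.38434886932373, 2.3015859127044678), 80.53767395019531))
sblue (np.int32(15), [326.0, 228.73], ((326.0384826660156, 228.6923370361328), (10.170848846435547, 1.364382028579712), 7.125016689300537))
sblue (np.int32(16), [296.31, 273.94], ((296.5, 274.0), (4.0, 3.0), 90.0))
syel (np.int32(74), [329.3, 220.05], ((329.0, 219.5), (15.0, 6.0), 90.0))
syel (np.int32(98), [307.92, 269.51], ((307.0, 269.0), (8.0, 16.0), 90.0))
```

View pics/e.png

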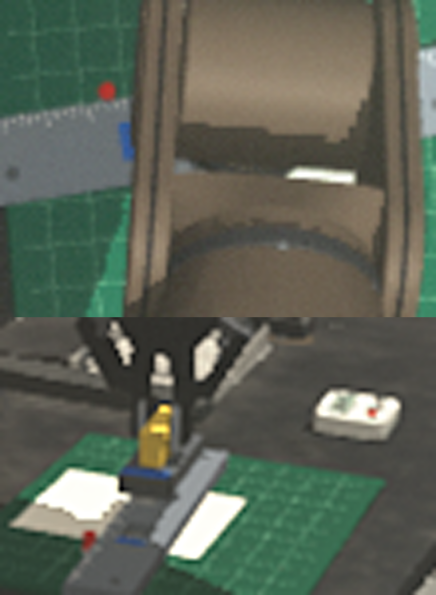

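The top half of the picture is mostly hidden by the arm. In the side half, the weight hangs over the straightedge with its blue end toward the left pin, on the same side as the slot mark. I'll check the offset using the blue marks in the side view.

Run:
```python
from h import *
from scipy.spatial.transform import Rotation as Ro
s=ctrl.get_state();p=np.array(s['eef_pos']);R=Ro.from_quat(s['tcp_rot']);print(p,R.as_matrix().round(4).tolist())
d=cam('side')
h=cv2.cvtColor(d['image'],cv2.COLOR_RGB2HSV)
for k in blob(d,(98,70,30),(128,255,255),(305,215,345,250)):print('sblue',k)
# weight points in tool frame: tool z down, weight axes: x_w=tool y, y_w=tool x, z=-tool z; origin .0445 below tcp, -1mm along y
W=lambda x,y,z,dy=-.001:p+R.apply([y+dy,x,.0445-z])
print('pred mark',w2px(d,W(0,.0455,.023)),'corners',[w2px(d,W(a,b,.023)).round(1).tolist() for a,b in((-.02,.05),(.02,.05),(.02,-.05),(-.02,-.05))])
print('px per mm along y',w2px(d,W(0,.0465,.023))-w2px(d,W(0,.0455,.023)),'x',w2px(d,W(.001,.0455,.023))-w2px(d,W(0,.0455,.023)))
print('pred slot mark',w2px(d,[.5461,.1030,.02]))
# mark at start in top: weight-frame y
print('origin xy',W(0,0,0),'yaw',np.arctan2(R.as_matrix()[1,0],R.as_matrix()[0,0])-np.pi/2)
```

```text
[0.55099186 0.04723654 0.09246457] [[-0.1436, 0.9896, -0.0022], [0.9896, 0.1436, 0.0003], [0.0006, -0.0022, -1.0]]
sblue (np.int32(27), [325.67, 228.11], ((326.0, 228.0), (12.0, 2.0), 0.0))
sblue (np.int32(11), [322.18, 246.0], ((322.1153869628906, 245.92308044433594), (6.079599857330322, 1.3728129863739014), 11.309932708740234))
pred mark [325.79905937 228.89040064] corners [[332.1, 230.3], [318.7, 228.6], [328.2, 217.0], [340.9, 218.5]]
px per mm along y [-0.09676487  0.12396953] x [-0.33551227 -0.04366678]
pred slot mark [323.18156579 246.51614146]
origin xy [0.5510366  0.04625873 0.0479641 ] yaw 0.14412408127687537
```

Request:
{"api": "drive_tool", "payload": {
  "moves": [
    [[0,0,0],[0.001,0.003,0.01],0.0],
    [[0,0,0],[0,0,0.008],0.0],
    [[0,0,0],[0,0,0],0.0],
    [[0,0,0],[0,0,0],0.0]
  ]
}}

```text
time: 13.55
eef_pos: [0.5547, 0.0485, 0.0753]
tcp_rot: [0.654, 0.756, 0.0, -0.0]
contact_force: [0.3, -0.5, -4.6]
opening: 0.202
finger_force: 43.0
```

```bash
cat > w.py <<'E'
from h import *
from scipy.spatial.transform import Rotation as Ro
s=ctrl.get_state();R=Ro.from_quat(s['tcp_rot']);p=s['eef_pos'];M=R.as_matrix()
print(s['time'],p.round(4),'org',(p+R.apply([-.001,0,.0445])).round(4),'yaw',np.arctan2(M[1,0],M[0,0])-np.pi/2,'tilt',M[2].round(4),s['contact_force'].round(1),s['wrist_torque'].round(2))
E
python3 w.py
```

```text
13.55 [0.5547 0.0485 0.0753] org [0.5548 0.0475 0.0308] yaw 0.14401356178070546 tilt [ 0.  0. -1.] [ 0.3 -0.5 -4.6] [-0.12 -0.01  0.05]
```

Well aligned: origin (0.5548, 0.0475) against a target of (0.554, 0.047). The lugs are 11 mm above the slot mouths, so I'll lower gently.

Request:
{"api": "drive_tool", "payload": {
  "moves": [
    [[0,0,0],[0,0,0.006],0.0],
    [[0,0,0],[0,0,0.003],0.0],
    [[0,0,0],[0,0,0.002],0.0],
    [[0,0,0],[0,0,0],0.0]
  ]
}}

```text
time: 14.05
eef_pos: [0.5545, 0.0485, 0.0641]
tcp_rot: [0.654, 0.756, -0.0, -0.0]
contact_force: [0.6, -0.1, -4.9]
opening: 0.195
finger_force: 43.1
```

Request:
{"api": "drive_tool", "payload": {
  "moves": [
    [[0,0,0],[0,0,0.001],0.0],
    [[0,0,0],[0,0,0.001],0.0],
    [[0,0,0],[0,0,0],0.0]
  ]
}}

```text
time: 14.42
eef_pos: [0.5546, 0.0485, 0.0623]
tcp_rot: [0.654, 0.756, -0.0, -0.0]
contact_force: [-0.2, -0.8, -5.1]
opening: 0.203
finger_force: 43.1
```

```bash
python3 w.py
```

```text
14.425 [0.5546 0.0485 0.0623] org [0.5547 0.0475 0.0178] yaw 0.1439951743742729 tilt [ 0.e+00 -1.e-04 -1.e+00] [-0.2 -0.8 -5.1] [-0.03  0.03 -0.01]
```

Request:
{"api": "drive_tool", "payload": {
  "moves": [
    [[0,0,0],[0,0,0.001],0.0],
    [[0,0,0],[0,0,0.001],0.0],
    [[0,0,0],[0,0,0],0.0]
  ]
}}

```text
time: 14.8
eef_pos: [0.5545, 0.0484, 0.0602]
tcp_rot: [0.654, 0.756, -0.0, -0.0]
contact_force: [0.5, -0.1, -4.1]
opening: 0.2
finger_force: 43.1
```

Request:
{"api": "drive_tool", "payload": {
  "moves": [
    [[0,0,0],[0,0,0.001],0.0],
    [[0,0,0],[0,0,0.001],0.0],
    [[0,0,0],[0,0,0],0.0]
  ]
}}

```text
time: 15.18
eef_pos: [0.5546, 0.0484, 0.0582]
tcp_rot: [0.654, 0.756, -0.0, -0.0]
contact_force: [0.2, -0.8, -5.6]
opening: 0.198
finger_force: 43.1
```

```bash
python3 w.py
```

```text
15.175 [0.5546 0.0484 0.0582] org [0.5547 0.0474 0.0137] yaw 0.1440323905620191 tilt [-0.e+00 -2.e-04 -1.e+00] [ 0.2 -0.8 -5.6] [-0.06 -0.04  0.02]
```

Request:
{"api": "drive_tool", "payload": {
  "moves": [
    [[0,0,0],[0,0,0.001],0.0],
    [[0,0,0],[0,0,0],0.0]
  ]
}}

```text
time: 15.42
eef_pos: [0.5548, 0.0484, 0.0576]
tcp_rot: [0.654, 0.756, 0.0, 0.0]
contact_force: [-0.1, -0.2, -3.7]
opening: 0.204
finger_force: 43.3
```

Request:
{"api": "drive_tool", "payload": {
  "moves": [
    [[0,0,0],[0,0,0.0005],0.0],
    [[0,0,0],[0,0,0],0.0]
  ]
}}

```text
time: 15.68
eef_pos: [0.5548, 0.0484, 0.0576]
tcp_rot: [0.654, 0.756, -0.0, -0.0]
contact_force: [-2.5, -0.1, 2.7]
opening: 0.202
finger_force: 44.1
```

Contact came at TCP z = 0.0576, against 0.0575 expected for home. I'll release and rise.

Request:
{"api": "drive_tool", "payload": {
  "moves": [
    [[0,0,0],[0,0,0],0.022],
    [[0,0,0],[0,0,0],0.03],
    [[0,0,0],[0,0,0],0.045],
    [[0,0,0],[0,0,0],0.045],
    [[0,0,0],[0,0,0],0.045]
  ],
  "grip_force": 20
}}

```text
time: 16.3
eef_pos: [0.5547, 0.0485, 0.0568]
tcp_rot: [0.654, 0.756, 0.0, 0.0]
contact_force: [-0.5, 0.1, -0.2]
opening: 0.526
finger_force: 0.0
```

Request:
{"api": "drive_tool", "payload": {
  "moves": [
    [[0,0,0],[0,0,-0.01],0.045],
    [[0,0,0],[0,0,-0.02],0.045],
    [[0,0,0],[0,0,-0.04],0.045],
    [[0,0,0],[0,0,-0.05],0.045],
    [[0,0,0],[0,0,-0.05],0.045]
  ]
}}

```text
time: 16.92
eef_pos: [0.5544, 0.0485, 0.229]
tcp_rot: [0.654, 0.756, 0.0, 0.0]
contact_force: [0.6, -0.5, 0.1]
opening: 0.528
finger_force: 0.0
```

Request:
{"api": "drive_tool", "payload": {
  "moves": [
    [[0,0,0],[-0.05,0,0],0.045],
    [[0,0,0],[-0.05,0,0],0.045],
    [[0,0,0],[-0.05,0,0],0.045],
    [[0,0,0],[-0.05,0,0],0.045],
    [[0,0,0],[-0.05,0,0],0.045]
  ]
}}

```text
time: 17.55
eef_pos: [0.5906, -0.2005, 0.2278]
tcp_rot: [0.654, 0.756, 0.0, 0.001]
contact_force: [-0.1, 0.4, -0.2]
opening: 0.53
finger_force: 0.0
```

Run:
```python
from h import *
c=cam('top');d=cam('side')
a=cv2.resize(c['image'][195:295,290:440],None,fx=4,fy=4,interpolation=cv2.INTER_CUBIC)
b=cv2.resize(d['image'][205:255,290:390],(600,190*600//600),interpolation=cv2.INTER_CUBIC)
b=cv2.resize(d['image'][215:265,300:400],None,fx=6,fy=4,interpolation=cv2.INTER_CUBIC)[:195]
cv2.imwrite('pics/f.png',np.vstack([a,b])[:,:,::-1]);print(ctrl.get_state()['eef_pos'])
```

```text
[ 0.59070301 -0.20355224  0.22764585]
```

View pics/f.png

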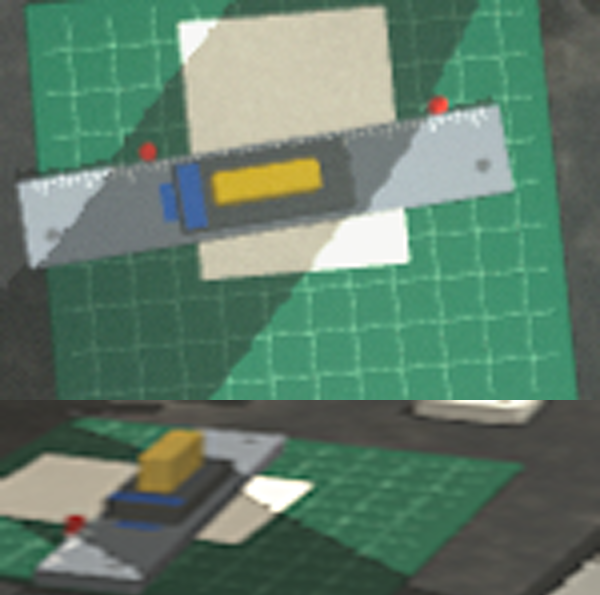

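The weight sits flush in the slots with its blue end by the blue slot mark at (170,200). The edge still touches both pins at (148,152) and (438,105), and its corners are unchanged from before the placing. Handing in.

```bash
python3 -c "
from plant import ctrl
print(ctrl.get_state()['time'],ctrl.sign_off())"
```

```text
the job is handed in; nothing more can be done
17.65 None
```

The job is handed in at 17.65 s: the straightedge touches both pins and the weight sits fully home in its slots, blue ends matching; contact was judged from push forces and the last camera views, and the timer and marker were not measured afterwards.

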